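# Proof-load a glued bracket in the bench pull tester

## Robot

A 6-joint arm with a two-finger parallel gripper is mounted at the origin on a cart in front of the work surface, level with it; the furniture and walls round the work are solid. World frame = base frame: x ahead of the robot, y to its left, z up, the work surface at z = 0. Lengths are in mm, angles in rad, forces in N, time in s.
With the tool pointing down it reaches from about 350 to 875 mm from the base axis. Payload 4.2 kg.
Tool frame: the origin (TCP) lies at the very end of the fingers, on their centre line; the grasp point (between the pads) lies 19 mm behind it; z points along the fingers, y is the line along which they close (so a half turn about z gives the same grasp; the last joint's range is limited). The gripper opens to 85 mm and grips with 20 to 120 N. Pads are 22 mm wide; open, the fingers measure 114 mm over their backs; the gripper's body (76 mm by 85 mm) begins 54 mm behind the grasp point. The pads swing forward as they close: fully open they stand 13 mm farther back than shut.
Start: joints at [1.505, 0.385, 0.008, 0, -1.194, -0.259], TCP at [199.417, 592.311, 231.312] pointing down, gripper open.
Joint ranges: [-3.14, 3.14], [-1.21, 2.06], [-1.07, 1.41], [-3.16, 2.05], [-2.99, -0.16], [-3.1, 3.1]. Speed limits (rad/s): [2.79, 2.79, 3.14, 3.14, 3.14, 3.14].

## Interface

Orientations are given as a unit quaternion [x, y, z, w].
In Python, from bench import read_state, get_image, camera_model, job_done gives the robot as it stands.
- The arm moves only by the shell command python3 -m handwheel 'ROWS'. ROWS is JSON, a list of rows, each a list of 7 numbers: the shift along the tool's x, y, z in m, then the turn, a rotation vector about the tool's x, y, z in rad, then the gripper's target within -1 to 1 (fully open at 1, half-way at 0, shut at -1). In form: [[dx, dy, dz, wx, wy, wz, jaw], ...]. A call has 1 to 10 rows; each row is the pose to reach, as a shift and turn from the pose commanded when the call began, along the tool's axes at that moment; what a row does not reach only later rows make up. A row lasts 1/8 s, in which the tool goes at most 62.5 mm and 10.7 degrees, less where a joint would pass 70% of its speed; a pose out of reach is approached as far as the arm can. A call with a gripper value outside its range is refused whole. The fingers move at their own pace and stop on an object; the grip force is fixed at half the most. Time passes only in rows, so rows that repeat a pose let the fingers close. It gives the time, the measured TCP pose, the force, the opening and the grip force at its end, in the units of the state.
- read_state(): the state, without advancing time (a new reading comes with each control period).
- get_image(name): name is "scene" or "top" or "wrist"; returns (picture, depth): 420x560x3 uint8, blue, green, red; 420x560 float32, mm along the optical axis (not along the pixel's ray), 0 where there is no reading.
- camera_model(name): a dict with "K" (3x3 intrinsics, pixels), "dist" ([k1, k2, p1, p2, k3] as OpenCV has them; the pictures are not rectified), "rvec" (rotation vector, rad) and "tvec" (3), from world to camera coordinates, as OpenCV has them; the wrist camera has in their place "hand_eye" (4x4, takes a point from camera to tool coordinates, whose origin is the TCP and whose axes are the flange's). Camera axes: x right, y down, z forward; pixel columns grow to the right and rows downward; lengths in mm; the calibration is good to about 2 mm. A picture is of the moment at which its call begins: read the wrist's pose just before it. camera_model takes no time and is no camera call.
- job_done(): hands the job in; it is judged then, once.
The state is a dict: "clock": time; "joints": joint angles; "joint_vel": joint speeds; "joint_efforts": joint torques, N m; "position": TCP position; "ee_rot": TCP orientation; "contact_force": force on the tool from outside, world axes, zero at the start; "wrist_torque": the same for the moment, N m; "gripper_width": finger opening in mm; "grasp_force": force on a finger pad.
Only numpy, scipy, OpenCV 4.12 (cv2) and the standard library are available. Lean on these libraries where they do the work, as an engineer would, in place of code of your own. Each camera call takes 0.05 s, during which the arm holds its last target. There are 200 camera calls.

## Task

Proof-load the glued bracket: slide its wooden panel along the feed table of the pull tester, under the hold-down lips, fully home against the back stop, and swing the red hook down level so that its nose stands behind the bracket's upright leg. Then draw the gauge's D-handle straight away from the nest until the black pointer stands in the green band, hold it there for two seconds, never letting it run into the red, and let the spring draw the handle back gently to zero without letting it snap. Leave the panel home in the nest with the hook down and the bracket still firmly glued, and do not disturb the oil bottle, the green tin or the blue box.

Things in the scene. Friction and masses are not known exactly. Their poses are not given: they have to be found in the camera images.
- pull_tester: Bench pull tester on a 12 mm high slate-grey bed fixed to the bench. Origin: on the bench under the centre of the nest. Its +x is the feed direction (away from the robot at yaw 0), +y the pull direction (left at yaw 0); z up. Bed x -55 to 55, y -60 to 320 mm. Along +y a rail on the bed carries the hook carriage (y 57 to 93), then the grey spring gauge (y 115 to 225, top 60 high).
- back_stop (a point): Middle of the nest's back stop face (tester x = 45 mm, y = 0, 21 above the bench). Aluminium nest: walls at y = +-41.5, x -35 to 45; hold-down lips over y = 33 to 53 either side, undersides 31.6 and tops 38 above the bench. In front, feed table (x -145 to -50, 12 high) between low guides (inner faces y = +-45, tops 22) with a slanted lead-in.
- panel: The sample: loose wooden panel 90 (x) by 80 (y) by 18 mm, about 0.2 kg, standing on the feed table (12 mm above the bench) partly out of the nest, its axes along the tester's within 0.02 rad. Origin: centre of its underside. Slides along the tester's x; home, its far edge meets the back stop and its origin is at tester x = 0.
- push_edge (a point): Middle of the panel's near edge, half-way up its 18 mm thickness (panel x = -45 mm, 21 above the bench). Push here toward the tester's +x. With the panel home it still stands 10 mm out of the nest walls.
- bracket_leg (a point): Centre of the upright leg (3 thick in y, 30 wide in x, 40 high; top 70 above the bench) of the steel angle bracket glued on the panel's middle (base 30 by 50). The leg stands across the pull; the hook's nose goes on its -y side and draws it to +y.
- bond (a joint): Slip of the bracket on its panel along the pull (m): 0 while the glue holds. It gives way at about 21 N.
- hook_pivot (a point): Axis of the red hook's pivot (along the tester's x), 52 mm above the bench, on the hook carriage, at tester x = 0.
- thumb_pad (a point): Middle of the top of the black thumb pad (22 in x by 16 in y) at the nose end of the red hook's arm. With the hook level it lies 64 mm from the pivot toward the tester's -y and 36 above it; as it is raised it turns about the pivot, up and toward +y.
- hook (a joint): Angle of the red hook (rad): 0 = level, down on its own stop; grows to 1.25 as the nose rises (turning about tester -x). Stiff pivot (0.05 N m), stays where left; a fingertip following the pad round its arc pushes it down. Arm 14 mm wide; level, its upper side is 84 above the bench and its nose reaches down to 58, some 11 mm behind the bracket's leg.
- carriage (a joint): Travel of the hook carriage along its rail toward the tester's +y (m), 0 to 0.055, light friction of 0.5 N and no spring. 0.011 to 0.015 takes up the slack between nose and bracket; if the hook is not engaged the carriage just runs on.
- gauge (a joint): Reading of the spring gauge (m): how far the gauge's case has been drawn from the hook carriage, 0 to 0.055. Spring 400 N/m: 0.010 m is 4 N. The pointer stands in the green band from 0.030 to 0.040 (12 to 16 N, middle 0.035) and in the red beyond 0.045 (18 N).
- handle_bar (a point): Centre of the crossbar of the gauge's D-handle: rubber sleeve 13 mm in diameter along the tester's x, 48 above the bench, 26 above the rail beneath. Inside the D, between bar and gauge, is an opening 43 (y) by 54 (x) mm where shut fingertips can stand and draw the bar to +y. Reaching the green band takes about 50 mm of travel.
- oil_bottle: Yellow oil bottle with a red nozzle, 46 wide, 135 high, on the bench; origin at the centre of its underside. Bystander.
- tin: Small round green tin with a grey lid, 65 in diameter, 41 high; origin at the centre of its underside. Bystander.
- fix_box: Bright blue box of fixings, 62 by 105, 85 high; origin at the centre of its underside. Bystander.

How it is judged:
By the outcome, as a careful person would: the job done as asked, in the order asked, and still so for the second after the job is handed in, with the robot touching nothing.
It also fails if it takes over 62 s, if anything falls off the work surface, if the arm or the gripper's body presses on something with over 40 N, if the wrist force passes 120 N, or if a joint passes its speed limit or range.

## Working session

There is one attempt and no reset: what is moved stays moved. The work goes in short steps, Python scripts to look and compute and a shell command to move; the robot and the scene stay as the last step left them, time stands still between calls to the robot, and variables do not carry over. Pictures are saved under pics/ and viewed, at most 12 in all, crops included, and the job is handed in when it is done.

```bash
ls; mkdir -p pics; cat > h.py <<'E'
import numpy as np, cv2
from bench import read_state,get_image,camera_model
from scipy.spatial.transform import Rotation as R
def ext(name,st=None):
    m=camera_model(name)
    K=np.array(m["K"],float);d=np.array(m["dist"],float)
    if name=="wrist":
        T=np.eye(4);T[:3,:3]=R.from_quat(st["ee_rot"]).as_matrix();T[:3,3]=st["position"]
        C=T@np.array(m["hand_eye"])
    else:
        C=np.eye(4);Rm=cv2.Rodrigues(np.array(m["rvec"],float))[0];C[:3,:3]=Rm.T;C[:3,3]=-Rm.T@np.array(m["tvec"],float).ravel()
    return K,d,C
def ray(uv,cam):
    K,d,C=cam
    n=cv2.undistortPoints(np.array(uv,float).reshape(-1,1,2),K,d).reshape(-1,2)
    return C[:3,3],(C[:3,:3]@np.c_[n,np.ones(len(n))].T).T
def onplane(uv,z,cam):
    o,r=ray(uv,cam); return o+r*((z-o[2])/r[:,2])[:,None]
def cloud(dep,cam):
    h,w=dep.shape;v,u=np.mgrid[:h,:w]
    o,r=ray(np.c_[u.ravel(),v.ravel()],cam)
    return (o+r*dep.reshape(-1,1)).reshape(h,w,3)
E
python3 - <<'E'
from h import *
s=read_state();print(s["clock"],s["position"],s["ee_rot"],s["gripper_width"])
for n in("scene","top"):
    im,d=get_image(n);cv2.imwrite(f"pics/{n}.png",im);np.savez(f"{n}.npz",im=im,d=d);print(ext(n)[2].round(2), (d>0).mean())
E
```

```text
pics
0.0 [199.27454225 591.77750306 230.22821942] [ 9.86822768e-01 -1.61801303e-01 -1.23720197e-04  1.07106815e-03] 85.26556576422696
[[ 6.9000e-01 -2.9000e-01  6.6000e-01 -3.3868e+02]
 [-7.2000e-01 -2.9000e-01  6.3000e-01 -8.7706e+02]
 [ 1.0000e-02 -9.1000e-01 -4.1000e-01  6.6478e+02]
 [ 0.0000e+00  0.0000e+00  0.0000e+00  1.0000e+00]] 0.9597066326530612
[[ 1.00000e-02 -1.00000e+00  5.00000e-02  5.17990e+02]
 [-1.00000e+00 -1.00000e-02  1.00000e-02 -1.01600e+01]
 [-1.00000e-02 -5.00000e-02 -1.00000e+00  1.18062e+03]
 [ 0.00000e+00  0.00000e+00  0.00000e+00  1.00000e+00]] 0.9959566326530612
```

View pics/scene.png

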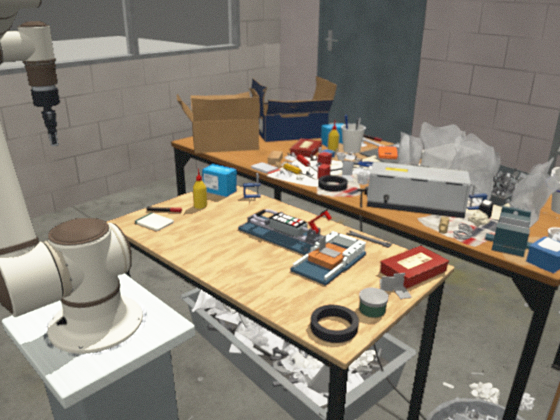

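View pics/top.png

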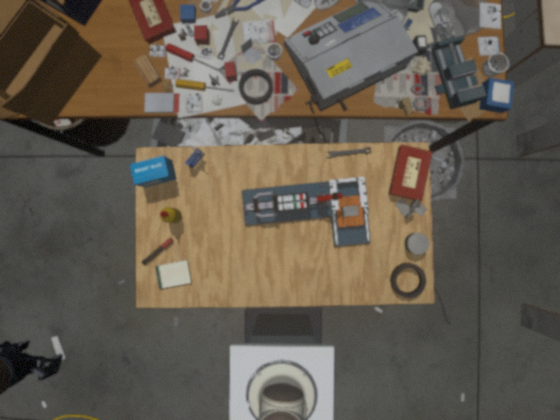

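Scene view: tester in mid-bench, red hook raised at about (320,220). Top view: slate bed spans (243..368, 180..245), the orange-brown panel is at (350,210), the gauge lies to the left (world +y). The bystanders are well clear. I'll get a coarse pose first, then use the wrist camera.

```bash
python3 - <<'E'
from h import *
c=ext("top");z=np.load("top.npz");im=z["im"];d=z["d"]
print(onplane([[243,190],[246,225],[330,246],[369,244],[366,178],[350,210],[265,205]],12,c).round(0))
P=cloud(d,c)
hsv=cv2.cvtColor(im,cv2.COLOR_BGR2HSV)
sub=(slice(170,250),slice(235,375))
m=np.zeros(d.shape,bool);m[sub]=True
m&=(hsv[...,0]>90)&(hsv[...,0]<125)&(hsv[...,1]>50)&(hsv[...,2]<110)
q=onplane(np.argwhere(m)[:,::-1],12,c)
print(m.sum(),q.min(0),q.max(0),cv2.minAreaRect(q[:,:2].astype(np.float32)))
print("bench z",np.median(P[260:290,200:330,2]))
s=read_state();print(ext("wrist",s)[2].round(2),camera_model("wrist")["hand_eye"],camera_model("wrist")["K"])
cv2.imwrite("pics/topc.png",cv2.resize(im[165:255,230:385],None,fx=5,fy=5,interpolation=cv2.INTER_CUBIC))
E
```

```text
[[ 625.  123.   12.]
 [ 519.  112.   12.]
 [ 457. -143.   12.]
 [ 464. -261.   12.]
 [ 665. -252.   12.]
 [ 567. -203.   12.]
 [ 580.   55.   12.]]
357 [ 469.50793201 -245.75366674   12.        ] [645.29082692 116.4382076   12.        ] ((568.2385864257812, -68.22250366210938), (374.54296875, 167.54800415039062), 82.83911895751953)
bench z 0.4470650686606632
[[-3.2000e-01 -9.0000e-01 -2.9000e-01  2.7423e+02]
 [-9.5000e-01  3.0000e-01  1.0000e-01  5.6692e+02]
 [ 0.0000e+00  3.1000e-01 -9.5000e-01  3.7371e+02]
 [ 0.0000e+00  0.0000e+00  0.0000e+00  1.0000e+00]] [[ 2.59514586e-04 -9.51907318e-01 -3.06386016e-01  7.90163262e+01]
 [ 9.99999266e-01  6.09687638e-04 -1.04721401e-03 -4.10148885e-02]
 [ 1.18365044e-03 -3.06385520e-01  9.51906777e-01 -1.43365133e+02]
 [ 0.00000000e+00  0.00000000e+00  0.00000000e+00  1.00000000e+00]] [[299.05453989   0.         283.97449925]
 [  0.         299.05453989 212.7326688 ]
 [  0.           0.           1.        ]]
```

View pics/topc.png

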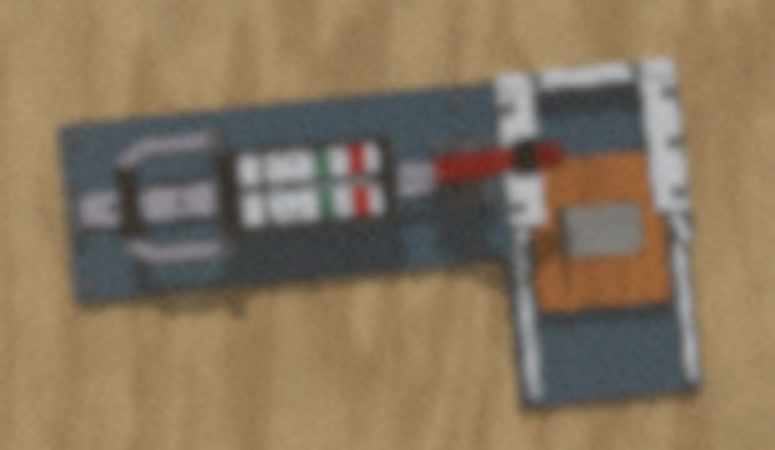

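The crop confirms it: the nest is at the right with the panel partly fed, the bracket plate is at (600,230) in crop pixels, the red hook is raised with its black pad at (525,155), and the D-handle bar is at (125,200). Coarse tester origin is about (604,-201), yaw about 0.106. Next I'll move the wrist camera over it, with the tool turned so the camera sits on the robot side.

```bash
python3 -m handwheel '[[0.603,0.572,0,0,0,2.71,-1],[0.603,0.572,0,0,0,2.71,-1],[0.603,0.572,0,0,0,2.71,-1],[0.603,0.572,0,0,0,2.71,-1],[0.603,0.572,0,0,0,2.71,-1],[0.603,0.572,0,0,0,2.71,-1],[0.603,0.572,0,0,0,2.71,-1],[0.603,0.572,0,0,0,2.71,-1],[0.603,0.572,0,0,0,2.71,-1],[0.603,0.572,0,0,0,2.71,-1]]'
cat >> h.py <<'E'
def delta(p,heading,yaw0=None):
    """tool-axis shift (m) and turn for TCP world target p (mm), tool down, tool-x heading"""
    s=read_state();Rc=R.from_quat(s["ee_rot"])
    Rt=R.from_euler("z",heading)*R.from_euler("x",np.pi)
    return (Rc.inv().apply(np.array(p)-s["position"])/1000).round(4),(Rc.inv()*Rt).as_rotvec().round(4)
E
python3 -c "
from h import *
print(read_state()['joints']);print(delta((588,-142,230),-3.035))"
```

```text
clock: 1.35
position: [492.3, 38.0, 231.2]
ee_rot: [-0.451, 0.893, 0.0, 0.0]
contact_force: [0.7, 0.5, 0.8]
gripper_width: 0.3
grasp_force: 0.0
[ 4.06538342e-01  1.60567113e-01 -3.04790914e-01 -1.51797572e-04
 -1.10540964e+00 -1.04147661e+00]
(array([ 0.0882, -0.1838,  0.0012]), array([1.000e-04, 0.000e+00, 8.292e-01]))
```

```bash
python3 -m handwheel '[[0.088,-0.184,0,0,0,0.83,-1],[0.088,-0.184,0,0,0,0.83,-1],[0.088,-0.184,0,0,0,0.83,-1],[0.088,-0.184,0,0,0,0.83,-1],[0.088,-0.184,0,0,0,0.83,-1],[0.088,-0.184,0,0,0,0.83,-1],[0.088,-0.184,0,0,0,0.83,-1]]'
python3 - <<'E'
from h import *
s=read_state();im,d=get_image("wrist");cv2.imwrite("pics/w1.png",im)
import pickle;pickle.dump((s,im,d),open("w1.pkl","wb"))
print(s["position"],R.from_quat(s["ee_rot"]).as_matrix().round(3))
E
```

```text
clock: 2.22
position: [588.7, -139.2, 231.1]
ee_rot: [-0.057, 0.998, 0.0, -0.0]
contact_force: [1.1, 0.3, -0.6]
gripper_width: -0.4
grasp_force: 0.0
[ 588.71397589 -139.17595808  231.14149914] [[-0.994 -0.113 -0.   ]
 [-0.113  0.994  0.   ]
 [ 0.     0.    -1.   ]]
```

View pics/w1.png

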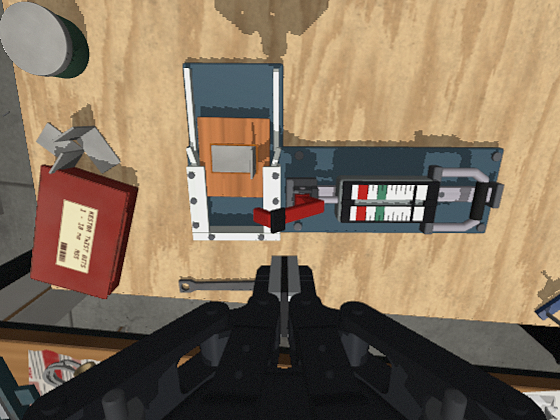

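Wrist view: feed table near edge is (183..282, 64), bed end corners are (502,149) and (498,232), and the panel spans (198..270, 118..196) with the bracket leg near (256,158). The hook pad is at about (272,218) and the handle bar at (487,195).

```bash
python3 - <<'E'
from h import *
import pickle
s,im,d=pickle.load(open("w1.pkl","rb"));c=ext("wrist",s);P=cloud(d,c)
hsv=cv2.cvtColor(im,cv2.COLOR_BGR2HSV);H,S,V=hsv[...,0].astype(int),hsv[...,1],hsv[...,2]
# bed corner points
px=[[502.5,149],[498,232.5],[183,64],[282,64]]
q=onplane(px,12,c)
model=np.array([[-55,320],[55,320],[-145,-52],[-145,52]])
print("pts",q.round(1), "d feed",np.linalg.norm(q[2]-q[3]),"bed end",np.linalg.norm(q[0]-q[1]))
# yaw from bed end + edges: slate mask edges
def T2(o,y,pts): 
    a=pts[:,:2]-o; cs,sn=np.cos(y),np.sin(y); return np.c_[a@[cs,sn],a@[-sn,cs],pts[:,2]]
o=np.array([604,-201.]);yaw=.106
T=T2(o,yaw,P.reshape(-1,3)).reshape(P.shape)
def rep(n,m,k=None):
    t=T[m]; print(n,m.sum(),"med",np.median(t,0).round(1),"lo",np.percentile(t,2,axis=0).round(1),"hi",np.percentile(t,98,axis=0).round(1))
near=(abs(T[...,0])<200)&(T[...,1]>-90)&(T[...,1]<350)
z=T[...,2]
rep("slate12",near&(z>8)&(z<16))
wood=near&(H>3)&(H<18)&(S>130)&(abs(T[...,1])<60)&(z>22);rep("wood",wood)
rep("lips",near&(z>34)&(z<42)&(abs(T[...,1])<75)&(S<60)&(V>120))
red=near&((H<6)|(H>174))&(S>150)&(z>45);rep("red",red)
rep("brkt",near&(abs(T[...,1])<35)&(z>50)&(z<80)&(S<80)&(T[...,0]<0))
bar=near&(T[...,1]>250)&(z>40)&(V<80);rep("bar",bar)
rep("gauge",near&(z>53)&(z<66)&(T[...,1]>100)&(T[...,1]<240))
pad=near&(V<60)&(z>70)&(T[...,1]<110);rep("pad",pad)
ys,xs=np.where(pad);print(xs.min(),xs.max(),ys.min(),ys.max())
# edges of masks -> yaw
for n,m in(("wood",wood),("gauge",near&(z>53)&(z<66)&(T[...,1]>100)&(T[...,1]<240))):
    mm=cv2.morphologyEx(m.astype(np.uint8),cv2.MORPH_OPEN,np.ones((3,3)))
    print(n,cv2.minAreaRect(P[mm>0][:,:2].astype(np.float32)))
print("depth of bed pts",[P[v,u].round(1) for u,v in((400,215),(230,90),(235,150))])
cv2.imwrite("pics/w1c.png",cv2.resize(im[50:250,170:370],None,fx=3,fy=3))
E
```

```text
pts [[ 518.5  115.2   12. ]
 [ 622.6  145.3   12. ]
 [ 469.4 -264.    12. ]
 [ 457.  -156.1   12. ]] d feed 108.60104651975647 bed end 108.35732238338606
slate12 15808 med [-38.4  93.6  12.7] lo [-139.2  -39.2   10.8] hi [ 53.2 316.4  14.4]
wood 3933 med [-55.7   6.4  30.7] lo [-84.4 -31.5  29.1] hi [ 2.2 43.9 32.8]
lips 2465 med [  7.3 -16.7  38.6] lo [-41.6 -46.5  34.2] hi [55.4 57.5 40.5]
red 1271 med [-0.6 81.9 91. ] lo [-86.6  36.2  59.5] hi [ 19.3 151.9 374.5]
brkt 118 med [-41.5  29.9  68.9] lo [-55.3  28.2  55.2] hi [-26.7  30.5  71.7]
bar 514 med [  1.8 279.8  53.7] lo [-19.4 276.1  46.6] hi [ 24.  287.2  56.2]
gauge 4684 med [-1.000e-01  1.793e+02  6.110e+01] lo [-30.1 124.4  53.9] hi [ 29.5 230.7  63.3]
pad 39810 med [-19.7  59.3 307.2] lo [-28.    8.  253.1] hi [-2.000e-01  1.072e+02  3.283e+02]
5 556 18 419
wood ((562.8433837890625, -199.65106201171875), (89.55471801757812, 78.74860382080078), 4.8208818435668945)
gauge ((585.4281005859375, -23.718116760253906), (76.96684265136719, 111.87627410888672), 5.353939533233643)
depth of bed pts [array([599.3,  -9.3,  62.3]), array([ 490. , -211.1,   13.1]), array([ 553.2, -198.5,   32.1])]
```

View pics/w1c.png

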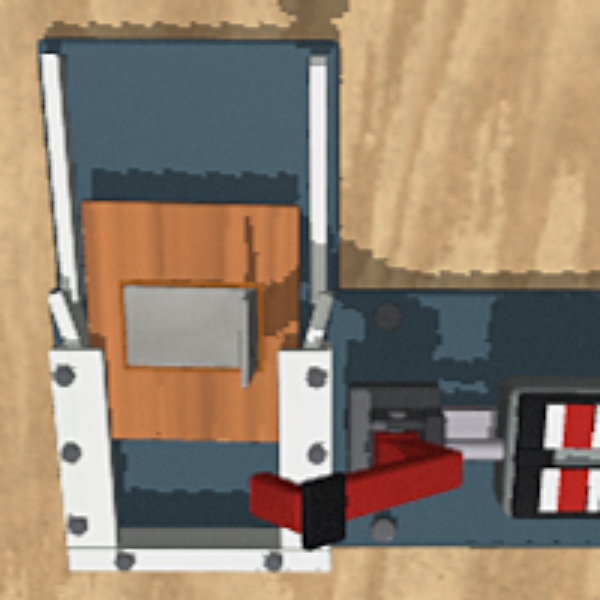

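The crop shows the hook pad at crop pixel (323,508) with the arm rising to the left. Now a cleaner tester pose from line fits.

```bash
python3 - <<'E'
from h import *
import pickle
s,im,d=pickle.load(open("w1.pkl","rb"));c=ext("wrist",s);P=cloud(d,c)
hsv=cv2.cvtColor(im,cv2.COLOR_BGR2HSV);H,S,V=hsv[...,0].astype(int),hsv[...,1],hsv[...,2]
v,u=np.mgrid[:420,:560];uv=np.c_[u.ravel(),v.ravel()]
o=np.array([604,-201.]);yaw=.106
def loc(p,o,yaw):
    a=p[...,:2]-o;cs,sn=np.cos(yaw),np.sin(yaw);return np.stack([a@[cs,sn],a@[-sn,cs]],-1)
slate=(H>90)&(H<125)&(S>60)&(V<140)
Q=onplane(uv,12,c).reshape(420,560,3)
for it in range(2):
    L=loc(Q,o,yaw)
    # feed table near edge (x=-145), bed front edge x=-55 (y 100..300), bed end y=320, bed back x=55
    def edge(fix,rng,lo,hi,side,nb=30):
        t=np.linspace(*rng,nb);out=[]
        for a in t:
            ax=1-fix
            m=slate&(abs(L[...,ax]-a)<2)&(L[...,fix]>lo)&(L[...,fix]<hi)
            if m.sum()<3: continue
            out.append((a,(L[...,fix][m].max() if side>0 else L[...,fix][m].min())))
        out=np.array(out)
        k=np.ones(len(out),bool)
        for _ in range(4):
            f=np.polyfit(out[k,0],out[k,1],1);r=out[:,1]-np.polyval(f,out[:,0]);k=abs(r)<max(2*np.median(abs(r[k])),.8)
        return f.round(4),round(np.polyval(f,np.mean(rng)),1),int(k.sum())
    print("near x-145",edge(0,(-38,45),-160,-100,-1))
    print("front x-55",edge(0,(80,300),-80,-30,-1))
    print("back x55",edge(0,(240,310),30,75,1))
    print("end y320",edge(1,(-45,45),290,345,1))
    print("tbl right",edge(1,(-140,-80),30,75,1))
    break
z=P[...,2];L=loc(P,o,yaw)
lip=(z>33)&(z<43)&(S<60)&(V>120)&(abs(L[...,1])<80)&(abs(L[...,0])<80)
Q38=loc(onplane(uv,38,c).reshape(420,560,3),o,yaw)
for x in (-20,-5,10,25):
    m=lip&(abs(Q38[...,0]-x)<2);y=np.sort(Q38[...,1][m]);print("lip x",x,y.min().round(1),y[y<0].max().round(1) , y[y>0].min().round(1),y.max().round(1))
for y in(-10,0,10,20): 
    m=lip&(abs(Q38[...,1]-y)<2);print("stop",y,Q38[...,0][m].min().round(1),Q38[...,0][m].max().round(1))
wood=(H>3)&(H<18)&(S>130)&(abs(L[...,1])<60)&(z>22)&(z<40)&(L[...,0]>-120)&(L[...,0]<30)
Q30=loc(onplane(uv,30,c).reshape(420,560,3),o,yaw)
for y in(-20,0,25):
    m=wood&(abs(Q30[...,1]-y)<2);print("wood",y,Q30[...,0][m].min().round(1),Q30[...,0][m].max().round(1))
for x in(-70,-60): 
    m=wood&(abs(Q30[...,0]-x)<2);print("wood y",Q30[...,1][m].min().round(1),Q30[...,1][m].max().round(1))
Lz=np.dstack([L,z])
bar=(z>44)&(z<58)&(V<60)&(L[...,1]>262)&(L[...,1]<300)&(abs(L[...,0])<22)
Q48=loc(onplane(uv,50,c).reshape(420,560,3),o,yaw);print("bar@50",np.percentile(Q48[bar],[1,50,99],axis=0).round(1).tolist(),np.percentile(z[bar],[5,50,95]))
pad=(V<60)&(z>80)&(z<170)&(v>190)&(v<240)&(u>255)&(u<300)
print("pad",pad.sum(),np.percentile(Lz[pad],[5,50,95],axis=0).round(1).tolist())
red=((H<6)|(H>174))&(S>150)&(u>245)&(u<335)&(v>185)&(v<240)&(z>40)&(z<200)
print("red",np.percentile(Lz[red],[2,50,98],axis=0).round(1).tolist())
leg=(z>64)&(z<76)&(S<80)&(abs(L[...,1])<45)&(L[...,0]<0)&(L[...,0]>-80)
print("legtop",leg.sum(),np.percentile(Lz[leg],[3,50,97],axis=0).round(1).tolist())
E
```

```text
near x-145 (array([ 8.100000e-03, -1.415323e+02]), np.float64(-141.5), 29)
front x-55 (array([ 1.00000e-04, -5.25453e+01]), np.float64(-52.5), 30)
back x55 (array([-7.00000e-03,  5.68322e+01]), np.float64(54.9), 26)
end y320 (array([-1.300000e-03,  3.237891e+02]), np.float64(323.8), 19)
tbl right (array([5.50000e-03, 6.09703e+01]), np.float64(60.4), 30)
lip x -20 -47.2 -27.7 39.3 57.6
lip x -5 -47.5 -27.7 39.1 57.6
lip x 10 -47.5 -27.6 38.9 57.6Traceback (most recent call last):
  File "<stdin>", line 36, in <module>
    return umr_minimum(a, axis, None, out, keepdims, initial, where)
ValueError: zero-size array to reduction operation minimum which has no identity
```

```bash
python3 - <<'E'
from h import *
import pickle
s,im,d=pickle.load(open("w1.pkl","rb"));c=ext("wrist",s);P=cloud(d,c)
hsv=cv2.cvtColor(im,cv2.COLOR_BGR2HSV);H,S,V=hsv[...,0].astype(int),hsv[...,1],hsv[...,2]
v,u=np.mgrid[:420,:560];uv=np.c_[u.ravel(),v.ravel()]
yaw=.106;cs,sn=np.cos(yaw),np.sin(yaw)
o=np.array([604,-201.])+2*np.array([cs,sn])+5*np.array([-sn,cs]);print("origin",o)
def loc(p): a=p[...,:2]-o;return np.stack([a@[cs,sn],a@[-sn,cs]],-1)
pl=lambda z:loc(onplane(uv,z,c).reshape(420,560,3))
z=P[...,2];L=loc(P);Lz=np.dstack([L,z])
def pr(n,m,A): print(n,m.sum(),np.percentile(A[m],[1,50,99],axis=0).round(1).tolist() if m.sum() else "")
white=(S<60)&(V>120)
pr("stop top",white&(abs(L[...,1])<20)&(L[...,0]>35)&(L[...,0]<70)&(z>25)&(z<60),Lz)
Q=pl(30)
wood=(H>3)&(H<18)&(S>130)&(z>22)&(z<40)&(abs(L[...,1])<50)
for y in(-20,-10,20): pr("wood y%d"%y,wood&(abs(Q[...,1]-y)<2),Q[...,0])
pr("wood w",wood&(Q[...,0]<-60)&(Q[...,0]>-80),Q[...,1])
bar=(V<60)&(L[...,1]>258)&(L[...,1]<300)&(abs(L[...,0])<18)&(z>40);pr("bar",bar,Lz);pr("bar@50",bar,pl(50))
reg=(v>190)&(v<240)&(u>245)&(u<335)&(z>40)&(z<180)
pr("pad",reg&(V<60)&(z>80)&(u<300),Lz)
red=reg&((H<6)|(H>174))&(S>150)
pr("red",red,Lz)
for y in range(30,100,10):
    m=red&(abs(L[...,1]-y)<3)
    if m.any(): print(y,np.median(L[...,0][m]).round(1),np.percentile(z[m],[10,50,90]).round(1))
pr("leg",(z>62)&(z<76)&(S<80)&(abs(L[...,1])<45)&(L[...,0]<0)&(L[...,0]>-80),Lz)
E
```

```text
origin [ 605.45976647 -195.81646049]
stop top 231 [[45.3, -19.8, 36.9], [49.4, -0.4, 38.7], [53.9, 18.9, 40.3]]
wood y-20 185 [-87.4, -60.7, 0.7]
wood y-10 180 [-86.5, -60.8, 0.7]
wood y20 164 [-86.7, -61.0, 1.7]
wood w 1281 [-37.3, 1.3, 40.0]
bar 407 [[-17.7, 271.7, 45.9], [-0.1, 275.0, 53.8], [17.7, 281.9, 56.3]]
bar@50 407 [[-16.9, 270.4], [0.4, 277.7], [19.4, 285.0]]
pad 319 [[-10.9, 46.8, 116.6], [-0.7, 52.1, 122.9], [10.2, 58.4, 127.7]]
red 975 [[-8.2, 30.1, 58.2], [-2.6, 71.8, 98.3], [6.0, 98.2, 126.0]]
30 -0.3 [106.3 108.3 110.3]
40 -2.0 [114.8 118.1 121.2]
60 -2.1 [107.9 109.8 111.5]
70 -2.5 [ 59.5 100.6 103.6]
80 -4.5 [63.8 91.1 94.9]
90 -3.4 [75.  83.5 86.3]
leg 88 [[-57.3, 23.2, 64.9], [-43.1, 24.6, 69.9], [-28.3, 25.5, 71.9]]
```

The checks agree: stop face at 45.3 (should be 45), leg top at 70, bar at y≈277, hook angle about 0.75 rad. The panel has about 43 mm to go. Next I'll move in front of the panel.

```bash
cat >> h.py <<'E'
O=np.array([605.46,-195.82]);YAW=.106
def W(x,y,z): cs,sn=np.cos(YAW),np.sin(YAW);return np.array([O[0]+cs*x-sn*y,O[1]+sn*x+cs*y,z])
def loct(p=None):
    if p is None:p=read_state()["position"]
    a=np.array(p[:2])-O;cs,sn=np.cos(YAW),np.sin(YAW);return np.array([a@[cs,sn],a@[-sn,cs],p[2]]).round(1)
def go(x,y,z): return delta(W(x,y,z),YAW-np.pi)
E
python3 -c "
from h import *
print(loct(),go(-115,0,120),go(-115,0,16))"
```

```text
[-10.6  58.2 231.3] (array([ 0.1048, -0.0574,  0.1113]), array([ 0.0001, -0.0002,  0.0073])) (array([ 0.1048, -0.0575,  0.2153]), array([ 0.0001, -0.0002,  0.0073]))
```

```bash
python3 -m handwheel '[[0.055,-0.03,0,0,0,0.0073,-1],[0.1048,-0.0575,0,0,0,0.0073,-1],[0.1048,-0.0575,0.06,0,0,0.0073,-1],[0.1048,-0.0575,0.12,0,0,0.0073,-1],[0.1048,-0.0575,0.16,0,0,0.0073,-1],[0.1048,-0.0575,0.19,0,0,0.0073,-1],[0.1048,-0.0575,0.205,0,0,0.0073,-1],[0.1048,-0.0575,0.214,0,0,0.0073,-1],[0.1048,-0.0575,0.214,0,0,0.0073,-1]]'
python3 -c "
from h import *
print(loct(),go(-64,0,16.5))"
```

```text
clock: 3.4
position: [491.5, -208.2, 17.6]
ee_rot: [-0.052, 0.999, -0.0, 0.0]
contact_force: [-0.4, -0.6, -0.0]
gripper_width: -0.2
grasp_force: 0.0
[-114.6   -0.3   17.6] (array([-0.0506,  0.0004,  0.0011]), array([-0.0002,  0.0005, -0.001 ]))
```

Push slowly to about 8 mm short of home.

```bash
python3 -m handwheel '[[-0.005,0,0,0,0,0,-1],[-0.010,0,0,0,0,0,-1],[-0.015,0,0,0,0,0,-1],[-0.020,0,0,0,0,0,-1],[-0.025,0,0,0,0,0,-1],[-0.030,0,0,0,0,0,-1],[-0.035,0,0,0,0,0,-1],[-0.040,0,0,0,0,0,-1],[-0.045,0,0,0,0,0,-1],[-0.050,0,0,0,0,0,-1]]'
python3 -m handwheel '[[-0.001,0,0,0,0,0,-1],[-0.002,0,0,0,0,0,-1],[-0.003,0,0,0,0,0,-1],[-0.004,0,0,0,0,0,-1]]'
python3 - <<'E'
from h import *
print(loct())
s=read_state();im,d=get_image("wrist");cv2.imwrite("pics/w2.png",im)
E
```

```text
clock: 4.65
position: [541.3, -203.0, 17.2]
ee_rot: [-0.052, 0.999, -0.0, 0.0]
contact_force: [-1.0, -0.3, 0.1]
gripper_width: -0.3
grasp_force: 0.6
clock: 5.15
position: [544.8, -202.6, 17.3]
ee_rot: [-0.052, 0.999, 0.0, -0.0]
contact_force: [-1.8, -0.5, 0.4]
gripper_width: -0.4
grasp_force: 0.5
[-61.   -0.4  17.3]
```

View pics/w2.png

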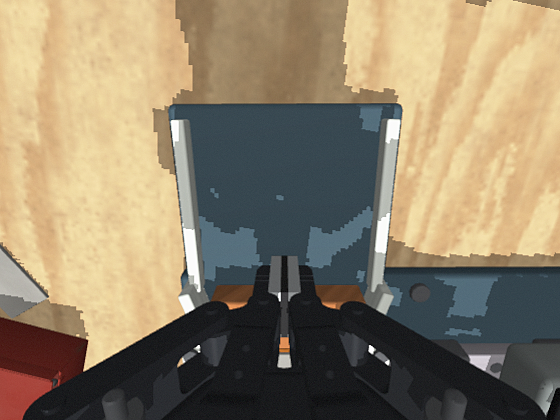

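The tips (285,257) are at the panel's near edge (orange line at row 287), between the guides. Continue in small steps until the stop is felt.

```bash
python3 -m handwheel '[[-0.001,0,0,0,0,0,-1],[-0.002,0,0,0,0,0,-1],[-0.003,0,0,0,0,0,-1],[-0.003,0,0,0,0,0,-1]]'
python3 -m handwheel '[[-0.001,0,0,0,0,0,-1],[-0.0015,0,0,0,0,0,-1],[-0.0015,0,0,0,0,0,-1]]'
python3 -m handwheel '[[-0.001,0,0,0,0,0,-1],[-0.001,0,0,0,0,0,-1]]'; python3 -c "
from h import *
print(loct())"
```

```text
clock: 5.7
position: [548.1, -202.3, 17.3]
ee_rot: [-0.052, 0.999, -0.0, 0.0]
contact_force: [0.2, 0.2, -1.1]
gripper_width: -0.1
grasp_force: 0.3
clock: 6.08
position: [549.3, -202.2, 17.3]
ee_rot: [-0.052, 0.999, 0.0, -0.0]
contact_force: [-1.8, 1.2, 0.4]
gripper_width: 0.0
grasp_force: 0.6
clock: 6.32
position: [549.4, -202.2, 17.3]
ee_rot: [-0.052, 0.999, 0.0, -0.001]
contact_force: [-4.4, -0.9, 3.2]
gripper_width: -0.3
grasp_force: 2.1
[-56.5  -0.4  17.3]
```

```bash
python3 -m handwheel '[[-0.001,0,0,0,0,0,-1],[-0.001,0,0,0,0,0,-1]]'
python3 -m handwheel '[[-0.001,0,0,0,0,0,-1],[-0.001,0,0,0,0,0,-1]]'
python3 -m handwheel '[[-0.001,0,0,0,0,0,-1],[-0.001,0,0,0,0,0,-1]]'; python3 -c "
from h import *
print(loct())"
```

```text
clock: 6.58
position: [549.4, -202.1, 17.3]
ee_rot: [-0.052, 0.999, 0.0, -0.002]
contact_force: [-5.2, -1.2, 4.6]
gripper_width: 0.0
grasp_force: 3.2
clock: 6.82
position: [549.4, -202.1, 17.2]
ee_rot: [-0.052, 0.999, 0.0, -0.003]
contact_force: [-7.8, -0.8, 6.2]
gripper_width: 0.0
grasp_force: 4.0
clock: 7.08
position: [549.4, -202.1, 17.1]
ee_rot: [-0.052, 0.999, 0.001, -0.004]
contact_force: [-8.9, -0.9, 7.3]
gripper_width: -0.4
grasp_force: 4.8
[-56.4  -0.3  17.1]
```

It stopped firm at the expected place. Back off, rise and verify.

```bash
python3 -m handwheel '[[0.01,0,0,0,0,0,-1],[0.02,0,0,0,0,0,-1],[0.025,0,0,0,0,0,-1],[0.025,0,-0.05,0,0,0,-1],[0.025,0,-0.11,0,0,0,-1],[0.0,0.04,-0.16,0,0,0,-1],[-0.03,0.09,-0.20,0,0,0,-1],[-0.03,0.09,-0.20,0,0,0,-1],[-0.03,0.09,-0.20,0,0,0,-1]]'
python3 - <<'E'
from h import *
s=read_state();im,d=get_image("wrist");cv2.imwrite("pics/w3.png",im)
import pickle;pickle.dump((s,im,d),open("w3.pkl","wb"));print(loct(s["position"]))
c=ext("wrist",s);P=cloud(d,c)
hsv=cv2.cvtColor(im,cv2.COLOR_BGR2HSV);H,S,V=hsv[...,0].astype(int),hsv[...,1],hsv[...,2]
v,u=np.mgrid[:420,:560];uv=np.c_[u.ravel(),v.ravel()];cs,sn=np.cos(YAW),np.sin(YAW)
def loc(p): a=p[...,:2]-O;return np.stack([a@[cs,sn],a@[-sn,cs]],-1)
pl=lambda z:loc(onplane(uv,z,c).reshape(420,560,3))
z=P[...,2];L=loc(P);Lz=np.dstack([L,z])
def pr(n,m,A): print(n,m.sum(),np.percentile(A[m],[1,50,99],axis=0).round(1).tolist() if m.sum() else "")
Q=pl(30);wood=(H>3)&(H<18)&(S>130)&(z>22)&(z<40)&(abs(L[...,1])<50)
for y in(-25,-10,25): pr("wood y%d"%y,wood&(abs(Q[...,1]-y)<2),Q[...,0])
w=(S<60)&(V>120)
pr("stop top",w&(abs(L[...,1])<20)&(L[...,0]>35)&(L[...,0]<70)&(z>25)&(z<60),Lz)
Q=pl(38);pr("lips",w&(abs(L[...,1])<80)&(abs(Q[...,0])<30)&(z>33)&(z<43),Q)
bar=(V<60)&(L[...,1]>258)&(L[...,1]<300)&(abs(L[...,0])<18)&(z>40);pr("bar@50",bar,pl(50))
pr("pad",(V<60)&(z>100)&(z<135)&(abs(L[...,0])<14)&(L[...,1]>35)&(L[...,1]<70),Lz)
pr("leg",(z>62)&(z<76)&(S<80)&(abs(L[...,1])<45)&(L[...,0]<30)&(L[...,0]>-80),Lz)
E
```

```text
clock: 8.2
position: [573.9, -108.4, 217.2]
ee_rot: [-0.053, 0.999, 0.0, 0.0]
contact_force: [0.3, -0.4, -1.1]
gripper_width: -0.1
grasp_force: 0.0
[-22.2  90.3 217.2]
wood y-25 226 [-45.6, -5.9, 43.3]
wood y-10 176 [-45.6, -18.3, 43.3]
wood y25 134 [-45.6, -24.1, 21.7]
stop top 238 [[45.7, -19.8, 37.0], [49.8, 0.1, 38.6], [54.2, 19.6, 40.2]]
lips 2007 [[-29.3, -52.0], [-2.9, -8.9], [28.5, 53.0]]
bar@50 411 [[-16.5, 270.7], [0.4, 277.7], [19.1, 284.7]]
pad 369 [[-11.0, 46.7, 116.3], [-0.6, 52.7, 122.5], [9.9, 58.6, 127.3]]
leg 83 [[-15.4, 23.8, 62.2], [-5.7, 25.7, 69.8], [6.5, 26.3, 72.1]]
```

View pics/w3.png

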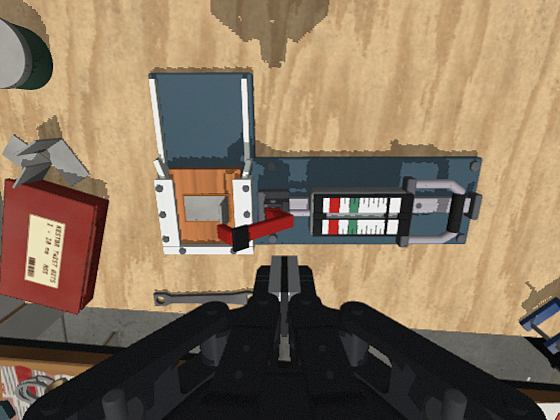

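```bash
python3 - <<'E'
import pickle,cv2
s,im,d=pickle.load(open("w3.pkl","rb"))
cv2.imwrite("pics/w3c.png",cv2.resize(im[150:265,145:300],None,fx=5,fy=5,interpolation=cv2.INTER_NEAREST))
E
```

```text
(no output)
```

View pics/w3c.png

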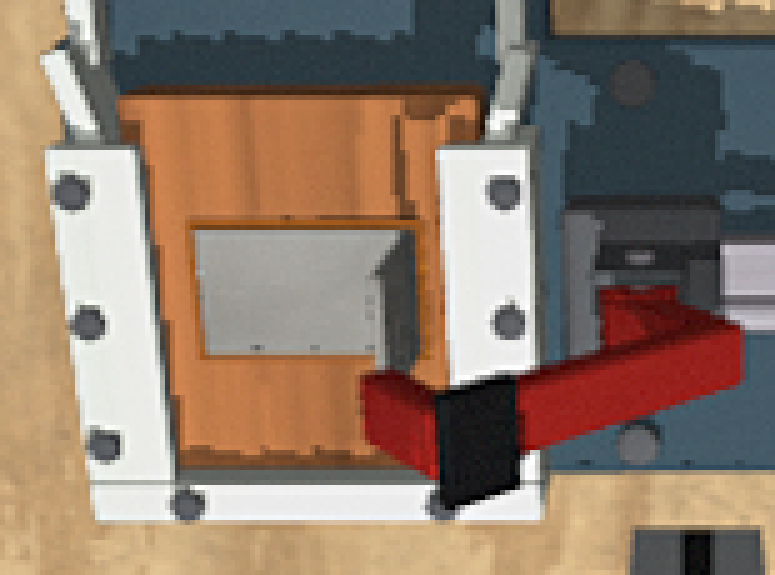

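Crop: the panel's far edge (row ~465) meets the back stop face with no slate showing, so it is home and square. The hook pad is at (480,435), unobstructed. Now to the start of the pad's arc.

```bash
python3 -c "
from h import *
print(go(0,68,132))"
```

```text
(array([-0.0233, -0.0217,  0.0841]), array([ 0.0006, -0.0019, -0.0014]))
```

```bash
python3 -m handwheel '[[-0.0225,-0.022,0.02,0,0,-0.001,-1],[-0.0225,-0.022,0.05,0,0,-0.001,-1],[-0.0225,-0.022,0.075,0,0,-0.001,-1],[-0.0225,-0.022,0.084,0,0,-0.001,-1],[-0.0225,-0.022,0.084,0,0,-0.001,-1],[-0.0225,-0.022,0.084,0,0,-0.001,-1]]'
python3 - <<'E'
from h import *
print(loct())
for t in [.745,.67,.6,.52,.45,.37,.3,.22,.15,.07,0]:
    f=t+.512; y=75-73.4*np.cos(f)+7;z=52+73.4*np.sin(f)
    print(t,go(0,y,z)[0])
s=read_state();im,d=get_image("wrist");cv2.imwrite("pics/w4.png",im[180:,200:400])
E
```

```text
clock: 9.0
position: [599.0, -129.0, 134.3]
ee_rot: [-0.053, 0.999, -0.0, 0.001]
contact_force: [-0.4, 0.4, 0.4]
gripper_width: 0.0
grasp_force: 0.0
[  0.6  67.1 134.3]
0.745 [ 0.0006 -0.0078  0.0125]
0.67 [ 0.0006 -0.013   0.0144]
0.6 [ 0.0006 -0.0176  0.0165]
0.52 [ 0.0006 -0.0228  0.0193]
0.45 [ 0.0006 -0.0271  0.0221]
0.37 [ 0.0006 -0.0318  0.0256]
0.3 [ 0.0007 -0.0356  0.029 ]
0.22 [ 0.0007 -0.0397  0.0332]
0.15 [ 0.0007 -0.043   0.0372]
0.07 [ 0.0007 -0.0464  0.042 ]
0 [ 0.0007 -0.0491  0.0463]
```

View pics/w4.png

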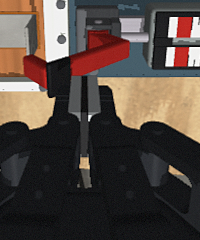

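The tip is just on the +y side of the black pad, above the arm. Follow the arc down.

```bash
python3 -m handwheel '[[0.0006,-0.004,0.006,0,0,0,-1],[0.0006,-0.008,0.0125,0,0,0,-1],[0.0006,-0.013,0.0144,0,0,0,-1],[0.0006,-0.0176,0.0165,0,0,0,-1],[0.0006,-0.0228,0.0193,0,0,0,-1],[0.0006,-0.0271,0.0221,0,0,0,-1]]'
python3 -c "
from h import *
print(loct())"
```

```text
clock: 9.8
position: [600.7, -156.1, 111.0]
ee_rot: [-0.053, 0.999, 0.0, -0.0]
contact_force: [0.5, 1.1, 1.2]
gripper_width: -0.2
grasp_force: 0.3
[ -0.5  40.  111. ]
```

```bash
python3 -m handwheel '[[0,-0.0047,0.0035,0,0,0,-1],[0,-0.0085,0.0069,0,0,0,-1],[0,-0.0126,0.0111,0,0,0,-1],[0,-0.0159,0.0151,0,0,0,-1],[0,-0.0193,0.0199,0,0,0,-1],[0,-0.022,0.0242,0,0,0,-1],[0,-0.022,0.0255,0,0,0,-1],[0,-0.022,0.0255,0,0,0,-1]]'
python3 -c "
from h import *
print(loct())"
```

```text
clock: 10.8
position: [603.3, -177.7, 87.7]
ee_rot: [-0.053, 0.999, -0.0, 0.0]
contact_force: [-3.5, 2.2, 8.7]
gripper_width: 0.3
grasp_force: 4.6
[-0.3 18.3 87.7]
```

The hook is down on its stop: pad z is 87.7 (expected 88), with a firm force. Rise and go over the D opening, measuring on the way.

```bash
python3 -m handwheel '[[0,0,-0.02,0,0,0,-1],[0,0,-0.06,0,0,0,-1],[0,0.05,-0.1,0,0,0,-1],[0,0.11,-0.1,0,0,0,-1],[0,0.16,-0.1,0,0,0,-1],[0,0.16,-0.1,0,0,0,-1],[0,0.16,-0.1,0,0,0,-1]]'
python3 - <<'E'
from h import *
s=read_state();im,d=get_image("wrist");cv2.imwrite("pics/w5.png",im)
import pickle;pickle.dump((s,im,d),open("w5.pkl","wb"));print(loct(s["position"]))
c=ext("wrist",s);P=cloud(d,c)
hsv=cv2.cvtColor(im,cv2.COLOR_BGR2HSV);H,S,V=hsv[...,0].astype(int),hsv[...,1],hsv[...,2]
v,u=np.mgrid[:420,:560];uv=np.c_[u.ravel(),v.ravel()];cs,sn=np.cos(YAW),np.sin(YAW)
def loc(p): a=p[...,:2]-O;return np.stack([a@[cs,sn],a@[-sn,cs]],-1)
pl=lambda z:loc(onplane(uv,z,c).reshape(420,560,3))
z=P[...,2];L=loc(P);Lz=np.dstack([L,z])
def pr(n,m,A): print(n,m.sum(),np.percentile(A[m],[1,50,99],axis=0).round(1).tolist() if m.sum() else "")
bar=(V<60)&(L[...,1]>258)&(L[...,1]<300)&(abs(L[...,0])<18)&(z>40)&(z<65);pr("bar",bar,Lz);pr("bar@48",bar,pl(48))
pr("gauge",(abs(L[...,0])<15)&(z>52)&(z<66)&(L[...,1]>100)&(L[...,1]<245),Lz)
pr("pad",(V<60)&(z>75)&(z<135)&(abs(L[...,0])<14)&(L[...,1]>-10)&(L[...,1]<70),Lz)
pr("dhandle",(z>40)&(z<65)&(L[...,1]>235)&(L[...,1]<300)&(abs(L[...,0])<60),Lz)
print(go(0,250,110))
E
```

```text
clock: 11.68
position: [586.2, -18.4, 185.6]
ee_rot: [-0.053, 0.999, -0.0, -0.0]
contact_force: [0.3, 0.2, -0.6]
gripper_width: -0.4
grasp_force: 0.0
[ -0.4 178.4 185.6]
bar 470 [[-17.5, 268.7, 49.4], [-0.3, 273.5, 54.2], [17.6, 280.4, 56.2]]
bar@48 470 [[-16.1, 269.6], [1.1, 275.8], [19.7, 282.0]]
gauge 3581 [[-14.8, 109.3, 52.9], [0.5, 169.4, 61.1], [14.7, 223.7, 64.0]]
pad 478 [[-10.8, 4.6, 84.7], [-0.6, 12.9, 88.3], [10.3, 19.6, 89.9]]
dhandle 1547 [[-37.2, 235.8, 48.2], [-4.6, 268.6, 53.2], [35.1, 280.1, 56.0]]
(array([-0.0004,  0.0721,  0.0755]), array([-0.0002, -0.0003, -0.001 ]))
```

View pics/w5.png

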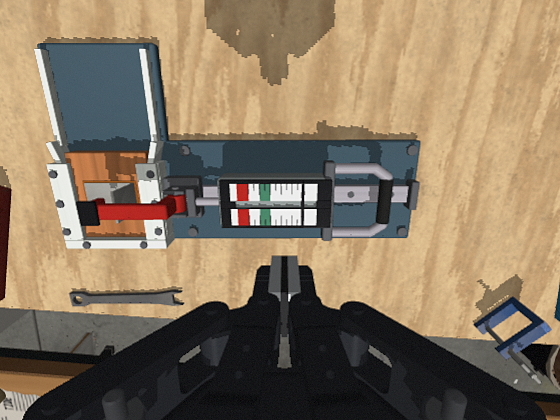

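The hook is level (pad at (88,213), z 88.3), the pointer is at zero (303,203), and the handle bar is at (385,200), y≈275.5. The opening's centre is about y 248. Descend into it.

```bash
python3 -m handwheel '[[0,0.035,0.02,0,0,-0.001,-1],[0,0.0705,0.06,0,0,-0.001,-1],[0,0.0705,0.10,0,0,-0.001,-1],[0,0.0705,0.12,0,0,-0.001,-1],[0,0.0705,0.135,0,0,-0.001,-1],[0,0.0705,0.145,0,0,-0.001,-1],[0,0.0705,0.151,0,0,-0.001,-1],[0,0.0705,0.151,0,0,-0.001,-1]]'
python3 -c "
from h import *
print(loct(),go(0,260,34))"
```

```text
clock: 12.72
position: [578.9, 51.5, 34.8]
ee_rot: [-0.053, 0.999, 0.0, 0.0]
contact_force: [-0.1, 0.3, 0.2]
gripper_width: 0.1
grasp_force: 0.0
[-2.000e-01  2.487e+02  3.480e+01] (array([-0.0002,  0.0113,  0.0008]), array([-0.    ,  0.0002,  0.0002]))
```

```bash
python3 -m handwheel '[[0,0.004,0.0005,0,0,0,-1],[0,0.008,0.0005,0,0,0,-1],[0,0.011,0.0005,0,0,0,-1],[0,0.013,0.0005,0,0,0,-1],[0,0.015,0.0005,0,0,0,-1],[0,0.017,0.0005,0,0,0,-1],[0,0.019,0.0005,0,0,0,-1],[0,0.021,0.0005,0,0,0,-1],[0,0.023,0.0005,0,0,0,-1],[0,0.025,0.0005,0,0,0,-1]]'
cat > meas.py <<'E'
from h import *
import sys
def meas(save=None):
    s=read_state();im,d=get_image("wrist")
    if save: cv2.imwrite("pics/%s.png"%save,im)
    c=ext("wrist",s);P=cloud(d,c)
    hsv=cv2.cvtColor(im,cv2.COLOR_BGR2HSV);H,S,V=hsv[...,0].astype(int),hsv[...,1],hsv[...,2]
    v,u=np.mgrid[:420,:560];uv=np.c_[u.ravel(),v.ravel()];cs,sn=np.cos(YAW),np.sin(YAW)
    a=onplane(uv,60,c)[:,:2]-O;L=np.stack([a@[cs,sn],a@[-sn,cs]],-1).reshape(420,560,2)
    z=P[...,2]
    reg=(abs(L[...,0])<35)&(L[...,1]>100)&(L[...,1]<300)&(z>45)&(z<75)
    g=reg&(H>60)&(H<88)&(S>80)&(V>40);r=reg&((H<6)|(H>174))&(S>150)&(L[...,1]>105)
    yr=lambda m:np.percentile(L[...,1][m],[3,97]).round(1) if m.sum()>5 else None
    # dark profile across white rows of scale
    gy=yr(g);print("clock",s["clock"],"tcp",loct(s["position"]),"F_y",round(float(np.array(s["contact_force"])@[-sn,cs,0]),1),"green",gy,"red",yr(r))
    if gy is not None:
        xr=np.percentile(L[...,0][g],[5,95]);prof=[]
        for y in np.arange(gy[0]-20,gy[1]+45,1.):
            m=reg&(abs(L[...,1]-y)<.8)&(L[...,0]>xr[0])&(L[...,0]<xr[1])
            prof.append((y,int(np.percentile(V[m],70)) if m.sum()>3 else -1))
        print([(float(round(y-gy.mean(),0)),b) for y,b in prof if 0<=b<110])
if __name__=="__main__": meas(sys.argv[1] if len(sys.argv)>1 else None)
E
python3 meas.py w6
```

```text
clock: 13.98
position: [576.1, 76.4, 34.2]
ee_rot: [-0.053, 0.999, -0.0, -0.0]
contact_force: [0.7, -2.5, 0.4]
gripper_width: -0.1
grasp_force: 1.3
clock 13.975 tcp [ -0.4 273.8  34.2] F_y -2.6 green [172.8 181.9] red [151.6 161.7]
[(28.0, 37), (29.0, 37), (30.0, 37), (49.0, 75)]
```

View pics/w6.png

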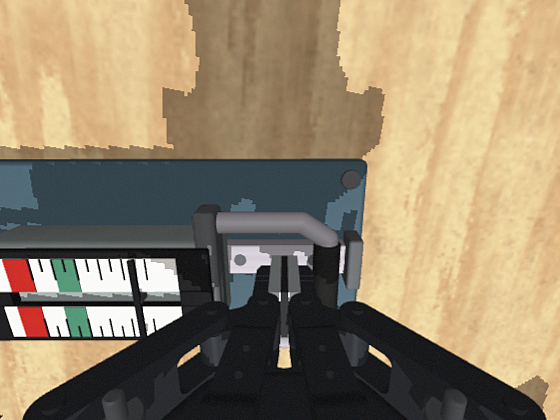

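View: the tips stand in the D and draw the bar. The pointer at (133,270) has left zero. The script reads it 29 mm from the green centre, so about 6 mm, matching 2.6 N. Continue.

```bash
python3 -m handwheel '[[0,0.0015,0,0,0,0,-1],[0,0.003,0,0,0,0,-1],[0,0.0045,0,0,0,0,-1],[0,0.006,0,0,0,0,-1],[0,0.0075,0,0,0,0,-1],[0,0.009,0,0,0,0,-1],[0,0.0105,0,0,0,0,-1],[0,0.012,0,0,0,0,-1],[0,0.012,0,0,0,0,-1]]'; python3 meas.py
```

```text
clock: 15.15
position: [574.7, 88.0, 34.2]
ee_rot: [-0.053, 0.999, -0.0, -0.0]
contact_force: [1.4, -6.3, 0.1]
gripper_width: -0.0
grasp_force: 3.1
clock 15.15 tcp [ -0.5 285.5  34.2] F_y -6.4 green [184.4 193.4] red [163.2 173.3]
[(18.0, 34), (18.0, 35), (20.0, 33)]
```

Reading is 16.3 mm (6.4 N), with gauge and force agreeing. Go 17 mm further.

```bash
python3 -m handwheel '[[0,0.0015,0,0,0,0,-1],[0,0.003,0,0,0,0,-1],[0,0.005,0,0,0,0,-1],[0,0.007,0,0,0,0,-1],[0,0.009,0,0,0,0,-1],[0,0.011,0,0,0,0,-1],[0,0.013,0,0,0,0,-1],[0,0.015,0,0,0,0,-1],[0,0.0165,0,0,0,0,-1],[0,0.017,0,0,0,0,-1]]'; python3 meas.py
```

```text
clock: 16.45
position: [572.8, 103.2, 34.1]
ee_rot: [-0.053, 0.999, -0.001, -0.001]
contact_force: [4.1, -12.0, 0.6]
gripper_width: 0.2
grasp_force: 6.3
clock 16.45 tcp [ -0.8 300.8  34.1] F_y -12.4 green [199.3 205.2] red [178.2 188.2]
[(3.0, 108), (4.0, 33), (5.0, 34), (6.0, 25)]
```

```bash
python3 -m handwheel '[[0,0.001,0,0,0,0,-1],[0,0.002,0,0,0,0,-1],[0,0.003,0,0,0,0,-1],[0,0.004,0,0,0,0,-1],[0,0.004,0,0,0,0,-1]]'; python3 meas.py
```

```text
clock: 17.12
position: [572.4, 106.8, 34.1]
ee_rot: [-0.053, 0.999, -0.002, -0.001]
contact_force: [3.2, -14.2, 0.3]
gripper_width: -0.0
grasp_force: 6.7
clock 17.125 tcp [ -0.9 304.4  34.1] F_y -14.4 green [202.9 212.2] red [181.8 191.9]
[(-2.0, 34), (-1.0, 34), (0.0, 31), (1.0, 61), (49.0, 105)]
```

The pointer is in mid-green (about 35.5 mm, 14.3 N). Hold for about 2.5 s.

```bash
for i in 1 2; do python3 -m handwheel '[[0,0,0,0,0,0,-1],[0,0,0,0,0,0,-1],[0,0,0,0,0,0,-1],[0,0,0,0,0,0,-1],[0,0,0,0,0,0,-1],[0,0,0,0,0,0,-1],[0,0,0,0,0,0,-1],[0,0,0,0,0,0,-1],[0,0,0,0,0,0,-1],[0,0,0,0,0,0,-1]]'; done; python3 meas.py w7
```

```text
clock: 18.42
position: [572.4, 106.8, 34.2]
ee_rot: [-0.053, 0.999, -0.002, -0.001]
contact_force: [4.7, -13.4, 0.1]
gripper_width: -0.1
grasp_force: 6.7
clock: 19.68
position: [572.4, 106.8, 34.1]
ee_rot: [-0.053, 0.999, -0.002, -0.001]
contact_force: [4.6, -12.8, 0.3]
gripper_width: -0.1
grasp_force: 6.7
clock 19.675 tcp [ -0.9 304.4  34.1] F_y -13.2 green [202.9 212.2] red [181.8 191.9]
[(-2.0, 34), (-1.0, 34), (0.0, 30), (1.0, 61), (49.0, 98)]
```

Held for over 2.5 s. Now let it return gently at 12 mm/s.

```bash
for i in 1 2; do python3 -m handwheel '[[0,-0.001,0,0,0,0,-1],[0,-0.0025,0,0,0,0,-1],[0,-0.004,0,0,0,0,-1],[0,-0.0055,0,0,0,0,-1],[0,-0.007,0,0,0,0,-1],[0,-0.0085,0,0,0,0,-1],[0,-0.010,0,0,0,0,-1],[0,-0.0115,0,0,0,0,-1],[0,-0.013,0,0,0,0,-1],[0,-0.014,0,0,0,0,-1]]'; done; python3 meas.py
```

```text
clock: 20.98
position: [574.0, 94.1, 34.2]
ee_rot: [-0.053, 0.999, -0.001, -0.0]
contact_force: [1.9, -9.1, -0.4]
gripper_width: -0.1
grasp_force: 4.2
clock: 22.22
position: [575.5, 81.6, 34.2]
ee_rot: [-0.053, 0.999, 0.0, -0.0]
contact_force: [0.7, -3.9, 0.8]
gripper_width: -0.2
grasp_force: 1.8
clock 22.225 tcp [ -0.4 279.   34.2] F_y -3.9 green [177.9 187. ] red [156.7 166.8]
[(23.0, 97), (24.0, 35), (25.0, 35), (26.0, 76), (49.0, 92)]
```

Reading is about 10 mm. Ease the rest at 8 mm/s.

```bash
python3 -m handwheel '[[0,-0.001,0,0,0,0,-1],[0,-0.002,0,0,0,0,-1],[0,-0.003,0,0,0,0,-1],[0,-0.004,0,0,0,0,-1],[0,-0.005,0,0,0,0,-1],[0,-0.006,0,0,0,0,-1],[0,-0.007,0,0,0,0,-1],[0,-0.008,0,0,0,0,-1],[0,-0.008,0,0,0,0,-1]]'; python3 meas.py
python3 -m handwheel '[[0,-0.0005,0,0,0,0,-1],[0,-0.001,0,0,0,0,-1],[0,-0.0015,0,0,0,0,-1],[0,-0.002,0,0,0,0,-1],[0,-0.0025,0,0,0,0,-1],[0,-0.003,0,0,0,0,-1],[0,-0.0035,0,0,0,0,-1],[0,-0.004,0,0,0,0,-1],[0,-0.004,0,0,0,0,-1]]'; python3 meas.py
```

```text
clock: 23.4
position: [576.5, 73.6, 34.2]
ee_rot: [-0.053, 0.999, 0.0, 0.0]
contact_force: [0.5, -1.2, 0.8]
gripper_width: 0.2
grasp_force: 0.6
clock 23.4 tcp [ -0.3 271.   34.2] F_y -1.3 green [170.1 179.1] red [148.8 158.9]
[(32.0, 37), (32.0, 37), (34.0, 40)]
clock: 24.58
position: [576.8, 69.5, 34.2]
ee_rot: [-0.053, 0.999, -0.0, -0.0]
contact_force: [0.1, 0.1, 0.8]
gripper_width: -0.4
grasp_force: 0.0
clock 24.575 tcp [ -0.4 266.9  34.2] F_y 0.0 green [168.2 177.3] red [147. 157.]
[(33.0, 37), (34.0, 38), (35.0, 44), (49.0, 60)]
```

The handle has stopped by itself near zero and the tip is free. Centre in the opening, rise, and check.

```bash
python3 -m handwheel '[[0,-0.006,0,0,0,0,-1],[0,-0.012,0,0,0,0,-1],[0,-0.013,0,0,0,0,-1],[0,-0.013,-0.02,0,0,0,-1],[0,-0.013,-0.05,0,0,0,-1],[0,-0.013,-0.1,0,0,0,-1],[0,-0.08,-0.15,0,0,0,-1],[0,-0.08,-0.15,0,0,0,-1],[0,-0.08,-0.15,0,0,0,-1]]'; python3 meas.py w8
python3 - <<'E'
from h import *
import pickle
# same measure at zero (w5)
s,im,d=pickle.load(open("w5.pkl","rb"))
import meas
meas.read_state=lambda:s; meas.get_image=lambda n:(im,d)
print("w5 reference");meas.meas()
E
```

```text
clock: 25.75
position: [585.4, -10.9, 184.7]
ee_rot: [-0.052, 0.999, 0.0, 0.001]
contact_force: [0.0, 0.4, -1.0]
gripper_width: 0.1
grasp_force: 0.0
clock 25.75 tcp [ -0.3 186.  184.7] F_y 0.4 green [169.8 178.7] red [149.1 158.6]
[(35.0, 21), (36.0, 103)]
w5 reference
clock 11.675 tcp [ -0.4 178.4 185.6] F_y 0.2 green [156.3 164.7] red [135.2 144.5]
[(35.0, 36), (36.0, 32)]
```

View pics/w8.png

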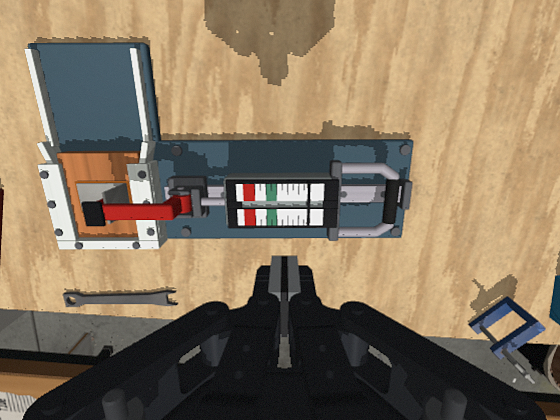

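The pointer is back at zero, matching the reference view. The hook is down level at (93,213), the panel is home, and the robot is clear. Hand in.

```bash
python3 -c "
from bench import job_done;print(job_done())"
```

```text
the job is handed in; nothing more can be done
None
```

The proof-load is done and handed in at about 26 s: panel home, hook level, pointer held mid-green (about 35 mm, 13–14 N) for over 2.5 s, then eased back to within 1 mm of zero with no sign that the glue gave, and the bottle, tin and box left alone; no verdict was returned.

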